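Refit the lever of a tortilla press

TASK

The tortilla press is back from the wash: slide its loose lever along the top until the lever's eye is fully home and square in the fork, then push the waiting pivot pin right through the fork and the lever's eye until its head is up against the fork. Leave the other things on the cart where they are.

Things in the scene. Friction and masses are not known exactly. Their poses are not given: they have to be found in the camera images.
- press: Dark iron tortilla press, shut, fixed to the cart by its suction feet. Origin: on the cart top under the centre of its round plates (165 mm diameter; flat top 30 mm above the cart). Own z up; own y runs from the low plate hinge (out to y -101 mm, 29 mm high) to the fork for the lever at the +y end (out to y 128 mm).
- fork (a point): Middle of the fork, on the line of its pin holes: press x 0, y 108, z 44 mm; axes as the press. Two ears (58 mm high) leave a 28 mm slot (x -14 to 14 mm), its floor level with the plate top, its flared mouth at press y 83 to 93 mm, its stop wall 14 mm beyond this point in +y. The 11 mm holes run along x.
- boss_mouth (a point): Centre of the outer mouth of the pin hole in the long round boss (23 mm diameter) of the fork's -x ear: press x -50, y 108, z 44 mm. This ear with its boss spans press x -50 to -14 mm.
- far_ear (a point): Centre of the outer mouth of the pin hole in the fork's +x ear (press x 26, y 108, z 44 mm). This ear spans press x 14 to 26 mm.
- lever: Loose steel lever, 0.3 to 0.6 kg, 200 mm long, flat on the upper plate, about along press y. Origin: centre of the eye at its +y end (28 mm diameter, 26 mm wide, 13 mm bore along x). Flat underside 14 mm below. Home: eye against the stop wall, origin at point fork; starts 24 to 42 mm short. It slides with 1 to 5 N.
- lever_end (a point): Centre of the flat end face of the lever's black plastic grip, 186 mm from the eye's centre; the face looks along the lever's own -y and is 26 mm wide, 20 mm high (30 to 50 mm above the cart). The grip is 94 mm long; ahead of it the steel arm is 18 mm wide. Axes as the lever.
- pin: Loose, lightly oiled bright steel pivot pin, 70 g, along press x, its tip started in the boss, held only by that hole (its head droops about 4 mm). Origin: crown of its domed head (22 mm diameter, 12 mm thick); own x runs from head to tip. Shank 10 mm thick, 82 mm long. A push of a few N along press x slides it.
- pin_tip (a point): Tip of the pin (its last 10 mm taper to 4 mm), 94 mm from the crown of the head. At the start its press x is -20 to -16 mm; pushed home, with the head against the boss, it is 32 mm, 6 mm out of the +x ear, and the crown is at press x -62 mm.
- salt_pig: White ceramic salt pig (round pot with a round mouth in its side), 100 mm diameter, 102 mm high; origin under its centre. Bystander.
- custard_cup: Glass custard cup, 82 mm across the rim, 50 mm high; origin under its centre. Bystander.
- baking_cup: Silicone baking cup, 72 mm across the rim, 36 mm high; origin under its centre. Bystander.
- clothes_peg: Plastic clothes peg lying flat, 75 mm long, 9 mm high; origin under its centre. Bystander.
Mind the look-alikes: they are no part of the job. Leave any red or turquoise look-alike of the lever alone.

How it is judged:
By the outcome, as a careful person would: the job done as asked, in the order asked, and still so for the second after the job is handed in, with the robot touching nothing.
It also fails if it takes over 56 s, if anything falls off the work surface, if the arm or the gripper's body presses on something with over 40 N, if the wrist force passes 120 N, or if a joint passes its speed limit or range.

ROBOT

A 6-joint arm with a two-finger parallel gripper is mounted at the origin on the work surface. World frame = base frame: x ahead of the robot, y to its left, z up, the work surface at z = 0. Lengths are in m, angles in rad, forces in N, time in s.
With the tool pointing down it reaches from about 0.275 to 0.725 m from the base axis. Payload 15.9 kg.
Tool frame: the origin (TCP) lies at the very end of the fingers, on their centre line; the grasp point (between the pads) lies 19 mm behind it (arm.pinch_z is the distance from the TCP to the grasp point, in m); z points along the fingers, y is the line along which they close (so a half turn about z gives the same grasp; the last joint's range is limited). The gripper opens to 85 mm and grips with 20 to 120 N. Pads are 22 mm wide; open, the fingers measure 114 mm over their backs; the gripper's body (76 mm by 85 mm) begins 54 mm behind the grasp point. The pads swing forward as they close: fully open they stand 13 mm farther back than shut.
Start: joints at [1.118, 0.213, -0.034, 1.323, 0, 1.571], TCP at [0.219, 0.45, 0.231] pointing down, gripper open.
Joint ranges: [-2.98, 2.98], [-0.74, 1.72], [-1.14, 1.35], [-2.1, 2.04], [-1.57, 1.44], [-3.14, 3.14]. Speed limits (rad/s): [1.89, 1.89, 2.39, 2.57, 3.14, 3.14].

INTERFACE

Orientations are given as [roll, pitch, yaw] about the fixed x, y, z axes, in that order (R = Rz(yaw) Ry(pitch) Rx(roll)).
In Python, from workcell import arm, optics gives the robot as it stands. The module is installed in compiled form; this text tells all that it offers.
- The arm moves only by the tool move_arm, never from a script. Its argument "plan" is a list of rows, each an object of numbers: "dx", "dy", "dz": the shift along the tool's x, y, z in mm; "twist": the turn about the tool's z in rad; "gripper": the opening in per cent of the stroke, from 0 (shut) to 100 (fully open). In form: [{"dx": .., "dy": .., "dz": .., "twist": .., "gripper": ..}, ...]. A call has 1 to 12 rows; each row is the pose to reach, as a shift and turn from the pose commanded when the call began, along the tool's axes at that moment; what a row does not reach only later rows make up. A row lasts 1/12 s, in which the tool goes at most 41.7 mm and 7.16 degrees, less where a joint would pass 70% of its speed; a pose out of reach is approached as far as the arm can. A call with a gripper value outside its range is refused whole. The fingers move at their own pace and stop on an object; the grip force is fixed at half the most. Time passes only in rows, so rows that repeat a pose let the fingers close. It gives the time, the measured TCP pose, the force, the opening and the grip force at its end, in the units of the state.
- arm.get_state(): the state, without advancing time (a new reading comes with each control period).
- optics.snapshot(name): name is "scene" or "top" or "wrist"; returns (picture, depth): 480x640x3 uint8, red, green, blue; 480x640 float32, m along the optical axis (not along the pixel's ray), 0 where there is no reading.
- optics.camera_model(name): a dict with "fov_y" (degrees; the focal length in pixels is half the picture's height over the tangent of half this angle, whatever the lens; pixels are square), "cx", "cy" (the principal point, pixels), "world_to_cam" (4x4, takes a point from world to camera coordinates); the wrist camera has in their place "T_tool_cam" (4x4, takes a point from camera to tool coordinates, whose origin is the TCP and whose axes are the flange's). Camera axes: x right, y up, looking along -z (the intrinsics and any distortion apply to the point x, -y, -z); pixel columns grow to the right and rows downward; lengths in m; the calibration is good to about 2 mm. A picture is of the moment at which its call begins: read the wrist's pose just before it. camera_model takes no time and is no camera call.
- arm.job_done(): hands the job in; it is judged then, once.
The state is a dict: "t": time; "joints": joint angles; "joint_velocities": joint speeds; "effort": joint torques, N m; "position": TCP position; "orientation": TCP orientation; "wrist_force": force on the tool from outside, world axes, zero at the start; "moment": the same for the moment, N m; "width": opening from 0.0 (shut) to 1.0 (fully open); "finger_force": force on a finger pad.
Only numpy, scipy, OpenCV 4.12 (cv2) and the standard library are available. Lean on these libraries where they do the work, as an engineer would, in place of code of your own. Each camera call takes 0.05 s, during which the arm holds its last target. There are 200 camera calls.

## Working session

There is one attempt and no reset: what is moved stays moved. The work goes in short steps, Python scripts to look and compute and a tool call to move; the robot and the scene stay as the last step left them, time stands still between calls to the robot, and variables do not carry over. Pictures are saved under pics/ and viewed, at most 10 in all, crops included, and the job is handed in when it is done.

Besides the shell and the picture viewer there is one more tool, called after "Request:" as a command line: name --argument value ..., lists and objects as JSON in quotes. move_arm: Moves the arm, as the interface text tells. Its arguments: {"type":"object","properties":{"plan":{"type":"array","items":{"type":"object","properties":{"dx":{"type":"number"},"dy":{"type":"number"},"dz":{"type":"number"},"twist":{"type":"number"},"gripper":{"type":"number"}}}}},"required":["plan"]}

```bash
mkdir -p pics; cat > h.py <<'E'
import numpy as np, cv2, json
from workcell import arm, optics
def snap(n,f):
    s=arm.get_state(); p,d=optics.snapshot(n); cv2.imwrite(f'pics/{f}.png',p[:,:,::-1]); np.save(f'pics/{f}.npy',d)
    return s,p,d
E
python3 - <<'E'
from h import *
s,p,d=snap('scene','s0'); s,q,e=snap('top','t0')
print(s)
for n in('scene','top','wrist'): print(optics.camera_model(n))
E
```

```text
{'t': 0.05, 'joints': array([ 1.11798958e+00,  2.13356191e-01, -3.50478913e-02,  1.32350748e+00,
       -1.35894012e-05,  1.57082630e+00]), 'joint_velocities': array([-1.53875460e-05,  1.85442332e-04,  9.60172730e-04, -1.59081604e-03,
        5.68386974e-04,  5.45448723e-04]), 'effort': array([ 2.70271057e-04, -6.87954426e+01,  4.88343465e+01,  1.19046861e-02,
       -7.21191350e-05, -1.86572532e-05]), 'position': array([0.21860091, 0.44930423, 0.2308206 ]), 'orientation': array([-3.14047742e+00,  1.36228170e-05,  2.68875595e+00]), 'wrist_force': array([-0.52203588,  0.3378893 , -0.52000946]), 'moment': array([-0.02920681,  0.02179223, -0.00568549]), 'finger_force': 0.0, 'width': 0.999909342273402}
{'fov_y': 45.84810877459865, 'cx': 321.42663411263527, 'cy': 246.24738135604235, 'world_to_cam': array([[-0.32055352,  0.94722119, -0.00417724,  0.16160023],
       [-0.67170546, -0.22420117,  0.70607763,  0.32999228],
       [ 0.66787515,  0.22914154,  0.70812212, -1.67086439],
       [ 0.        ,  0.        ,  0.        ,  1.        ]])}
{'fov_y': 47.312860587978726, 'cx': 317.18484016442466, 'cy': 242.5123812369594, 'world_to_cam': array([[-0.0063973 , -0.99987694, -0.01432431,  0.03796234],
       [ 0.99913244, -0.00698072,  0.04105652, -0.55311175],
       [-0.04115147, -0.01404923,  0.99905414, -1.19178246],
       [ 0.        ,  0.        ,  0.        ,  1.        ]])}
{'fov_y': 71.03278807167928, 'cx': 319.6173822449987, 'cy': 244.84018049728465, 'T_tool_cam': array([[-7.24641569e-04,  9.59774590e-01,  2.80770746e-01,
         7.15376859e-02],
       [ 9.99999551e-01,  8.66921050e-04, -3.82545381e-04,
         1.06736837e-03],
       [-6.10563406e-04,  2.80770343e-01, -9.59774787e-01,
        -1.41924123e-01],
       [ 0.00000000e+00,  0.00000000e+00,  0.00000000e+00,
         1.00000000e+00]])}
```

View pics/t0.png

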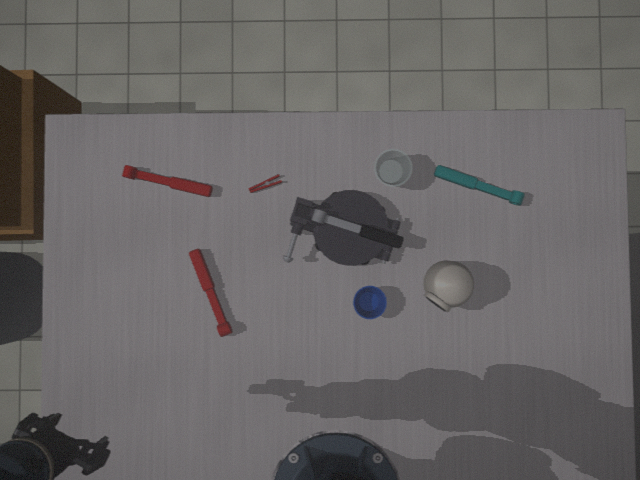

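View pics/s0.png

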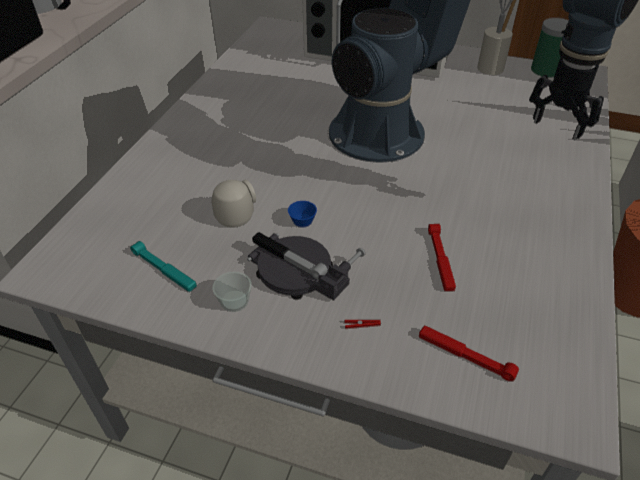

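```bash
cat >> h.py <<'E'
def K(n):
    m=optics.camera_model(n); f=240/np.tan(np.radians(m['fov_y']/2)); return m,f
from scipy.spatial.transform import Rotation as R
def Twc(n,s=None):
    m,f=K(n)
    if n=='wrist':
        T=np.eye(4);T[:3,:3]=R.from_euler('xyz',s['orientation']).as_matrix();T[:3,3]=s['position']
        return T@m['T_tool_cam']
    return np.linalg.inv(m['world_to_cam'])
def ray(n,u,v,s=None):
    m,f=K(n);T=Twc(n,s); return T[:3,3],T[:3,:3]@np.array([(u-m['cx'])/f,-(v-m['cy'])/f,-1])
def atz(n,u,v,z,s=None):
    o,r=ray(n,u,v,s); return o+r*(z-o[2])/r[2]
def pt(n,u,v,d,s=None):
    o,r=ray(n,u,v,s); return o+r*d[int(round(v)),int(round(u))]
E
python3 - <<'E'
from h import *
p=cv2.imread('pics/t0.png'); c=p[170:290,260:420]; cv2.imwrite('pics/t0c.png',cv2.resize(c,None,fx=5,fy=5,interpolation=cv2.INTER_CUBIC))
p=cv2.imread('pics/s0.png'); c=p[215:315,230:380]; cv2.imwrite('pics/s0c.png',cv2.resize(c,None,fx=5,fy=5,interpolation=cv2.INTER_CUBIC))
E
```

```text
(no output)
```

View pics/t0c.png

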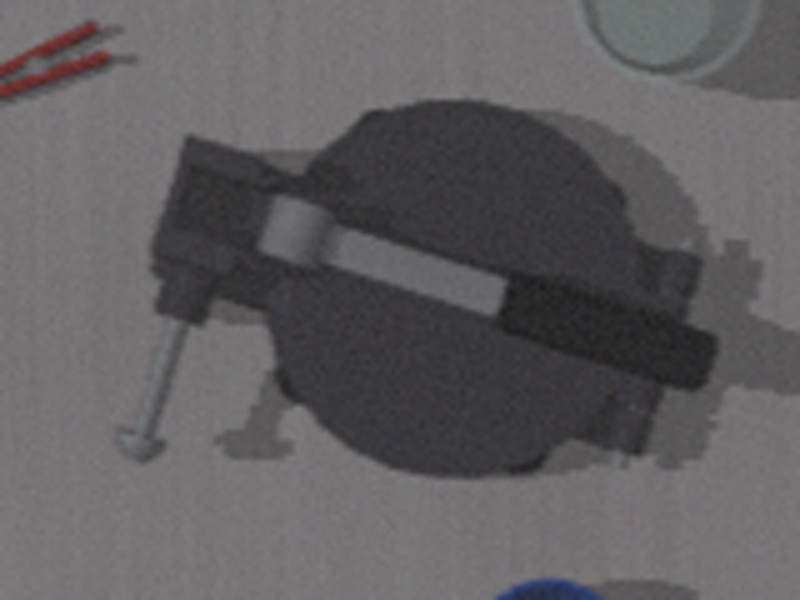

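View pics/s0c.png

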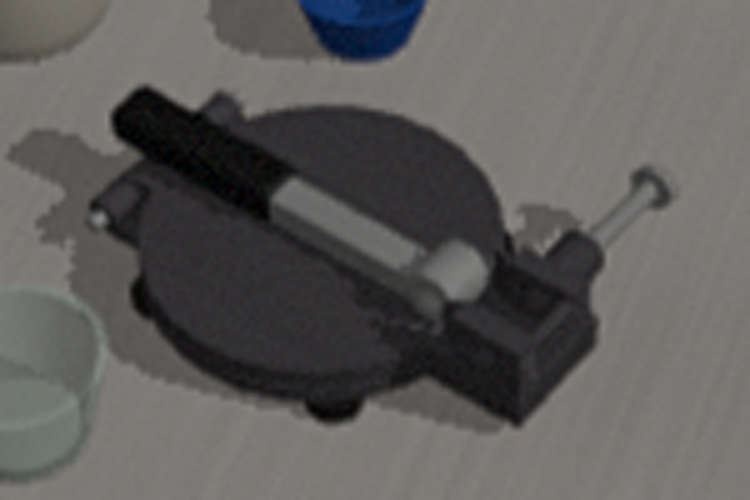

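The dark press carries the only steel/black lever: grip end top (401,241), eye top (319,216), pin head (287,260) in the top view. The red and turquoise levers lie off the press, so they are look-alikes.

```bash
python3 - <<'E'
from h import *
np.set_printoptions(precision=4,suppress=True)
T=lambda x,y:(260+x/5,170+y/5); S=lambda x,y:(230+x/5,215+y/5)
def tri(a,b):
    o1,r1=ray('top',*a);o2,r2=ray('scene',*b)
    t=np.linalg.lstsq(np.c_[r1,-r2],o2-o1,rcond=None)[0]; p,q=o1+r1*t[0],o2+r2*t[1]; return (p+q)/2,np.linalg.norm(p-q)
d=np.load('pics/t0.npy')
print('head',tri(T(138,443),S(655,187)),'eyetop',tri(T(297,228),S(458,258)))
print('gripend corner -x',tri(T(695,387),S(148,88)), 'corner +x', tri(T(716,335),S(116,112)))
print('forkcorner far+x',tri(T(188,137),S(520,352)))
for n,x,y in(('eye',297,230),('end',690,355),('plate',455,420),('plate2',500,180),('table',60,300),('head',137,443),('forkear',230,158)):print(n,pt('top',*T(x,y),d))
# plate disc centre at z=.03: fit circle from depth heights
m,f=K('top');v,u=np.mgrid[180:280,270:415]
o=Twc('top');P=o[:3,3]+np.stack([(u-m['cx'])/f,-(v-m['cy'])/f,-np.ones_like(u)],-1)@o[:3,:3].T*d[180:280,270:415,None]
M=(abs(P[...,2]-np.median(P[65:80,60:100,2]))<.004).astype(np.uint8); 
M=cv2.morphologyEx(M,cv2.MORPH_CLOSE,np.ones((13,13),np.uint8));M=cv2.morphologyEx(M,cv2.MORPH_OPEN,cv2.getStructuringElement(2,(41,41)))
c=max(cv2.findContours(M,0,1)[0],key=cv2.contourArea);(e,r)=cv2.minEnclosingCircle(c);mm=cv2.moments(c)
cx,cy=mm['m10']/mm['m00']+270,mm['m01']/mm['m00']+180
print('plate c',atz('top',cx,cy,.03),r,np.sqrt(mm['m00']/np.pi), 'z',np.median(P[65:80,60:100,2]))
def line(a,b,z): 
    A,B=atz('top',*T(*a),z),atz('top',*T(*b),z);return np.degrees(np.arctan2(*(A-B)[[1,0]])),np.linalg.norm(A-B)
print('lever dir',line((297,230),(705,361),.05)); print('pin dir(x)',line((180,322),(140,432),.042)); print('fork edge',line((188,137),(155,268),.058))
E
```

```text
head (array([0.518 , 0.0982, 0.037 ]), np.float64(0.0010822195785991535)) eyetop (array([0.6073, 0.0319, 0.0588]), np.float64(0.006979405520086278))
gripend corner -x (array([ 0.5399, -0.1393,  0.0468]), np.float64(0.0019613075646411028)) corner +x (array([ 0.5615, -0.147 ,  0.049 ]), np.float64(0.004350388491815662))
forkcorner far+x (array([0.6473, 0.0754, 0.057 ]), np.float64(0.0017512501017367327))
eye [0.6074 0.0285 0.0594]
end [ 0.5537 -0.1375  0.0526]
plate [ 0.5273 -0.0389  0.0292]
plate2 [ 0.6313 -0.0594  0.0281]
table [ 0.5826  0.1351 -0.0042]
head [0.5179 0.097  0.0538]
forkear [0.6382 0.0567 0.0594]
plate c [ 0.5843 -0.0398  0.03  ] 42.617584228515625 38.530472475187736 z 0.031168800750381642
lever dir (np.float64(71.71859159870196), np.float64(0.18196331962667353))
pin dir(x) (np.float64(-20.25992163864844), np.float64(0.05013685146236801))
fork edge (np.float64(-14.383453652643754), np.float64(0.05736527910842357))
```

Request:
move_arm --plan '[{"dx": -543, "dy": -302, "dz": -20, "twist": 1.415, "gripper": 70}, {"dx": -543, "dy": -302, "dz": -20, "twist": 1.415, "gripper": 70}, {"dx": -543, "dy": -302, "dz": -20, "twist": 1.415, "gripper": 70}, {"dx": -543, "dy": -302, "dz": -20, "twist": 1.415, "gripper": 70}, {"dx": -543, "dy": -302, "dz": -20, "twist": 1.415, "gripper": 70}, {"dx": -543, "dy": -302, "dz": -20, "twist": 1.415, "gripper": 70}, {"dx": -543, "dy": -302, "dz": -20, "twist": 1.415, "gripper": 70}, {"dx": -543, "dy": -302, "dz": -20, "twist": 1.415, "gripper": 70}, {"dx": -543, "dy": -302, "dz": -20, "twist": 1.415, "gripper": 70}, {"dx": -543, "dy": -302, "dz": -20, "twist": 1.415, "gripper": 70}, {"dx": -543, "dy": -302, "dz": -20, "twist": 1.415, "gripper": 70}, {"dx": -543, "dy": -302, "dz": -20, "twist": 1.415, "gripper": 70}]'

```text
t: 1.1
position: [0.5058, 0.038, 0.2473]
orientation: [-3.141, 0.0, 1.266]
wrist_force: [0.7, 1.7, 0.9]
width: 0.701
finger_force: 0.0
```

Request:
move_arm --plan '[{"gripper": 70}, {"gripper": 70}]'

```text
schema error: expected keys dx, dy, dz, twist, gripper
```

Request:
move_arm --plan '[{"dx": -60, "dy": 80, "dz": 0, "twist": 0, "gripper": 70}, {"dx": -60, "dy": 80, "dz": 0, "twist": 0, "gripper": 70}, {"dx": -60, "dy": 80, "dz": 0, "twist": 0, "gripper": 70}, {"dx": -60, "dy": 80, "dz": 0, "twist": 0, "gripper": 70}, {"dx": -60, "dy": 80, "dz": 0, "twist": 0, "gripper": 70}]'

```text
t: 1.52
position: [0.5641, -0.0414, 0.2466]
orientation: [-3.14, 0.0, 1.272]
wrist_force: [0.0, 0.6, 0.3]
width: 0.696
finger_force: 0.0
```

```bash
python3 - <<'E'
from h import *
s,p,d=snap('wrist','w0'); np.save('pics/w0s.npy',s,allow_pickle=True); print(s['position'],s['orientation'],s['joints'])
E
```

```text
[ 0.56409764 -0.04135294  0.2465934 ] [-3.14014751e+00  1.69318754e-04  1.27211722e+00] [-7.32653766e-02  3.52320054e-01  1.90829201e-01  1.41075191e+00
  1.57969163e-04  1.79621007e+00]
```

View pics/w0.png

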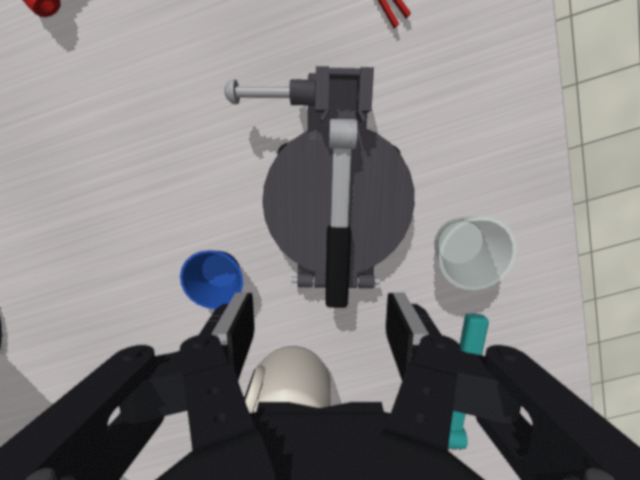

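The wrist view shows the press upright in the picture: fork (345,90), eye (343,133), grip end (337,306), pin head crown (226,91). The salt pig is just behind the grip at (290,375).

```bash
python3 - <<'E'
from h import *
np.set_printoptions(precision=4,suppress=True)
s=np.load('pics/w0s.npy',allow_pickle=True).item();d=np.load('pics/w0.npy')
A=lambda u,v,z:atz('wrist',u,v,z,s)[:2]
L,Rr=A(316,67,.058),A(374,68,.058);bm,cr=A(290,92,.044),A(225,91,.04)
pc=(A(263,200,.03)+A(414,198,.03))/2
e1,e2=A(326,306,.05),A(349,306,.05);eye=A(343,133,.058)
print('ears',L,Rr,'ang x',np.degrees(np.arctan2(*(Rr-L)[::-1])),np.linalg.norm(Rr-L))
print('boss',bm,'crown',cr,np.degrees(np.arctan2(*(bm-cr)[::-1])),'plate',pc,np.linalg.norm(A(263,200,.03)-A(414,198,.03)))
f=A(345.5,90,.058)
print('fork',f,'press y ang from plate',np.degrees(np.arctan2(*(f-pc)[::-1])),np.linalg.norm(f-pc))
end=(e1+e2)/2;print('end',end,np.linalg.norm(e1-e2),'eye',eye,'lever ang',np.degrees(np.arctan2(*(eye-end)[::-1])),np.linalg.norm(eye-end))
for n,u,v in(('eye',343,133),('end',338,295),('plate',300,200),('earL',324,100),('headc',232,91),('pigtop',290,375),('table',450,120)):print(n,pt('wrist',u,v,d,s))
for n,u,v in(('pig edges',262,360),('',330,385),('',292,347),('cup',438,255),('',180,280),('bk',242,275)):print(n,A(u,v,.09 if v>340 else .045))
E
```

```text
ears [0.6021 0.0937] [0.651  0.0777] ang x -18.061476511020075 0.051475957609997555
boss [0.5731 0.0834] crown [0.514  0.1032] -18.49991031628402 plate [ 0.5885 -0.0292] 0.1612478323621628
fork [0.622 0.068] press y ang from plate 70.99552928349325 0.10280336867617035
end [ 0.5541 -0.1397] 0.025469533336784384 eye [0.6096 0.0332] lever ang 72.2058650447137 0.1816378523290015
eye [0.6097 0.0332 0.0573]
end [ 0.5583 -0.1276  0.0492]
plate [ 0.5489 -0.0182  0.0293]
earL [0.6011 0.0659 0.0562]
headc [0.5221 0.0993 0.0493]
pigtop [ 0.481  -0.1971  0.0676]
table [ 0.7287  0.0127 -0.0005]
pig edges [ 0.4665 -0.1557]
 [ 0.5246 -0.2055]
 [ 0.5009 -0.1503]
cup [ 0.6736 -0.1162]
 [ 0.3972 -0.0612]
bk [ 0.4643 -0.0757]
```

Request:
move_arm --plan '[{"dx": -52, "dy": 20, "dz": 0, "twist": 0.015, "gripper": 55}, {"dx": -52, "dy": 20, "dz": 20, "twist": 0.015, "gripper": 55}, {"dx": -52, "dy": 20, "dz": 60, "twist": 0.015, "gripper": 55}, {"dx": -52, "dy": 20, "dz": 100, "twist": 0.015, "gripper": 55}, {"dx": -52, "dy": 20, "dz": 135, "twist": 0.015, "gripper": 55}, {"dx": -52, "dy": 20, "dz": 165, "twist": 0.015, "gripper": 55}, {"dx": -52, "dy": 20, "dz": 170, "twist": 0.015, "gripper": 55}, {"dx": -52, "dy": 20, "dz": 170, "twist": 0.015, "gripper": 55}, {"dx": -52, "dy": 20, "dz": 170, "twist": 0.015, "gripper": 55}]'

```text
t: 2.32
position: [0.5686, -0.0956, 0.0792]
orientation: [3.14, -0.0, 1.26]
wrist_force: [0.9, 0.2, 0.9]
width: 0.552
finger_force: 0.0
```

```bash
python3 - <<'E'
from h import *
s,p,d=snap('wrist','w1'); np.save('pics/w1s.npy',s,allow_pickle=True); print(s['position'],s['orientation'])
E
```

```text
[ 0.56863501 -0.09564564  0.07919956] [ 3.14008121e+00 -2.65922355e-04  1.25977119e+00]
```

View pics/w1.png

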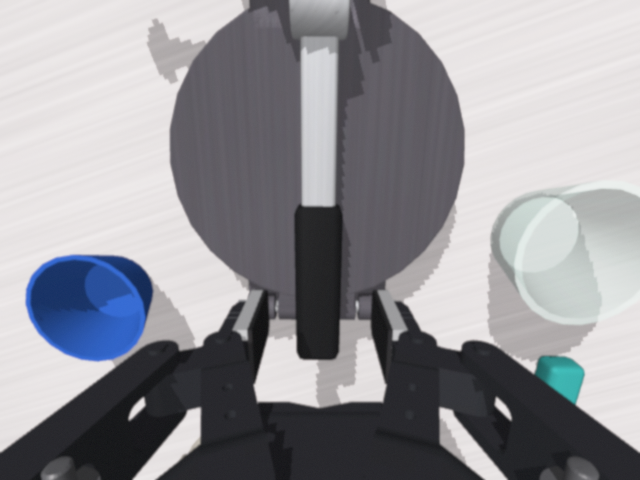

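Centred: the grip (318) lies between the finger tips (267 and 375). Lowering and closing.

Request:
move_arm --plan '[{"dx": 0, "dy": -1, "dz": 20, "twist": 0, "gripper": 55}, {"dx": 0, "dy": -1, "dz": 36, "twist": 0, "gripper": 55}, {"dx": 0, "dy": -1, "dz": 42, "twist": 0, "gripper": 55}, {"dx": 0, "dy": -1, "dz": 42, "twist": 0, "gripper": 55}, {"dx": 0, "dy": -1, "dz": 42, "twist": 0, "gripper": 55}]'

```text
t: 2.78
position: [0.5678, -0.096, 0.0368]
orientation: [3.14, -0.0, 1.259]
wrist_force: [-0.2, 0.0, 0.8]
width: 0.551
finger_force: 0.0
```

Request:
move_arm --plan '[{"dx": 0, "dy": 0, "dz": 0, "twist": 0, "gripper": 20}, {"dx": 0, "dy": 0, "dz": 0, "twist": 0, "gripper": 20}, {"dx": 0, "dy": 0, "dz": 0, "twist": 0, "gripper": 20}, {"dx": 0, "dy": 0, "dz": 0, "twist": 0, "gripper": 20}, {"dx": 0, "dy": 0, "dz": 0, "twist": 0, "gripper": 20}, {"dx": 0, "dy": 0, "dz": 0, "twist": 0, "gripper": 20}]'

```text
t: 3.28
position: [0.568, -0.0961, 0.037]
orientation: [3.139, -0.0, 1.259]
wrist_force: [-2.1, 1.7, 10.3]
width: 0.29
finger_force: 59.3
```

Request:
move_arm --plan '[{"dx": 4, "dy": 0, "dz": 0, "twist": 0, "gripper": 20}, {"dx": 8, "dy": 0, "dz": 0, "twist": 0, "gripper": 20}, {"dx": 12, "dy": 0, "dz": 0, "twist": 0, "gripper": 20}, {"dx": 16, "dy": 0, "dz": 0, "twist": 0, "gripper": 20}, {"dx": 20, "dy": 0, "dz": 0, "twist": 0, "gripper": 20}, {"dx": 24, "dy": 0, "dz": 0, "twist": 0, "gripper": 20}, {"dx": 27, "dy": 0, "dz": 0, "twist": 0, "gripper": 20}, {"dx": 27, "dy": 0, "dz": 0, "twist": 0, "gripper": 20}, {"dx": 27, "dy": 0, "dz": 0, "twist": 0, "gripper": 20}]'

```text
t: 4.03
position: [0.5763, -0.0708, 0.037]
orientation: [3.139, 0.001, 1.259]
wrist_force: [-1.5, -3.5, 10.6]
width: 0.283
finger_force: 59.4
```

Request:
move_arm --plan '[{"dx": 1.5, "dy": 0, "dz": 0, "twist": 0, "gripper": 20}, {"dx": 3, "dy": 0, "dz": 0, "twist": 0, "gripper": 20}, {"dx": 4, "dy": 0, "dz": 0, "twist": 0, "gripper": 20}, {"dx": 5, "dy": 0, "dz": 0, "twist": 0, "gripper": 20}, {"dx": 5, "dy": 0, "dz": 0, "twist": 0, "gripper": 20}]'

```text
t: 4.45
position: [0.5776, -0.0665, 0.037]
orientation: [3.139, 0.002, 1.258]
wrist_force: [-3.3, -7.7, 10.8]
width: 0.285
finger_force: 59.5
```

Request:
move_arm --plan '[{"dx": 1, "dy": 0, "dz": 0, "twist": 0, "gripper": 20}, {"dx": 2, "dy": 0, "dz": 0, "twist": 0, "gripper": 20}, {"dx": 2, "dy": 0, "dz": 0, "twist": 0, "gripper": 20}, {"dx": 2, "dy": 0, "dz": 0, "twist": 0, "gripper": 20}]'

```text
t: 4.78
position: [0.5782, -0.0647, 0.037]
orientation: [3.139, 0.002, 1.258]
wrist_force: [-4.8, -7.4, 10.6]
width: 0.287
finger_force: 59.5
```

Request:
move_arm --plan '[{"dx": 1, "dy": 0, "dz": 0, "twist": 0, "gripper": 20}, {"dx": 2, "dy": 0, "dz": 0, "twist": 0, "gripper": 20}, {"dx": 2, "dy": 0, "dz": 0, "twist": 0, "gripper": 20}, {"dx": 2, "dy": 0, "dz": 0, "twist": 0, "gripper": 20}]'

```text
t: 5.12
position: [0.5788, -0.0627, 0.037]
orientation: [3.139, 0.001, 1.258]
wrist_force: [-3.6, -7.7, 11.6]
width: 0.285
finger_force: 59.4
```

Request:
move_arm --plan '[{"dx": 1, "dy": 0, "dz": 0, "twist": 0, "gripper": 20}, {"dx": 2, "dy": 0, "dz": 0, "twist": 0, "gripper": 20}, {"dx": 2, "dy": 0, "dz": 0, "twist": 0, "gripper": 20}, {"dx": 2, "dy": 0, "dz": 0, "twist": 0, "gripper": 20}]'

```text
t: 5.45
position: [0.5794, -0.0612, 0.0369]
orientation: [3.139, 0.002, 1.258]
wrist_force: [-3.3, -9.4, 10.4]
width: 0.287
finger_force: 59.5
```

Request:
move_arm --plan '[{"dx": 1, "dy": 0, "dz": 0, "twist": 0, "gripper": 20}, {"dx": 2, "dy": 0, "dz": 0, "twist": 0, "gripper": 20}, {"dx": 2, "dy": 0, "dz": 0, "twist": 0, "gripper": 20}, {"dx": 2, "dy": 0, "dz": 0, "twist": 0, "gripper": 20}]'

```text
t: 5.78
position: [0.5794, -0.0611, 0.037]
orientation: [3.139, 0.006, 1.257]
wrist_force: [-9.3, -23.6, 13.1]
width: 0.287
finger_force: 59.8
```

```bash
python3 - <<'E'
from h import *
s,p,d=snap('wrist','w2'); np.save('pics/w2s.npy',s,allow_pickle=True); print(s['position'],s['orientation'],s['wrist_force'])
s,p,d=snap('top','t2'); a=cv2.resize(p[170:290,260:420,::-1],None,fx=5,fy=5,interpolation=cv2.INTER_CUBIC)
w=cv2.imread('pics/w2.png')[0:240,160:480]; cv2.imwrite('pics/w2c.png',cv2.resize(w,None,fx=2.4,fy=2.4))
E
```

```text
[ 0.57943656 -0.06108342  0.03696814] [3.13901142 0.00566461 1.25669375] [ -9.34489566 -23.55577736  13.09413573]
```

View pics/w2c.png

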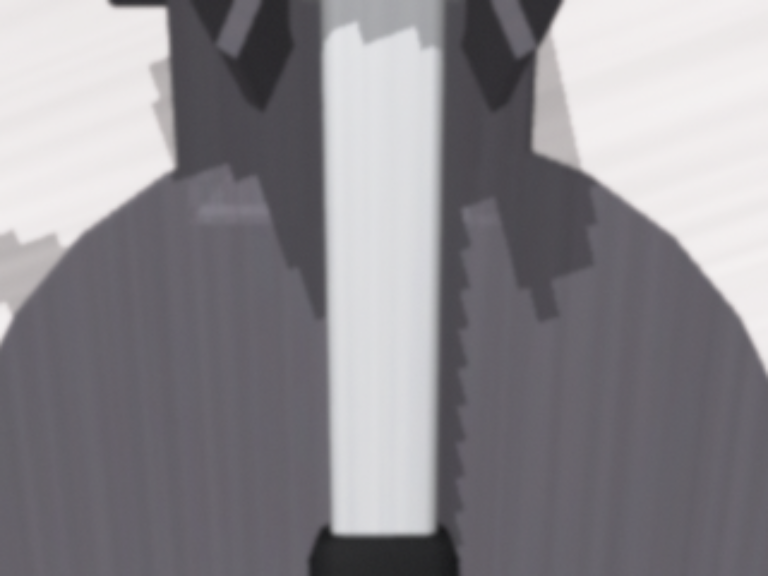

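Force jumped to 25 N with no further travel: the eye is home. In the crop the lever is centred and square between the ears (ear flares 262/495, lever mid 383). Easing the push and releasing.

Request:
move_arm --plan '[{"dx": -1.3, "dy": 0, "dz": 0, "twist": 0, "gripper": 20}, {"dx": -1.3, "dy": 0, "dz": 0, "twist": 0, "gripper": 20}, {"dx": -1.3, "dy": 0, "dz": 0, "twist": 0, "gripper": 55}, {"dx": -1.3, "dy": 0, "dz": 0, "twist": 0, "gripper": 55}, {"dx": -1.3, "dy": 0, "dz": 0, "twist": 0, "gripper": 55}, {"dx": -1.3, "dy": 0, "dz": 0, "twist": 0, "gripper": 55}, {"dx": -1.3, "dy": 0, "dz": -15, "twist": 0, "gripper": 55}, {"dx": -1.3, "dy": 0, "dz": -50, "twist": 0, "gripper": 55}, {"dx": -1.3, "dy": 0, "dz": -90, "twist": 0, "gripper": 55}, {"dx": -1.3, "dy": 0, "dz": -130, "twist": 0, "gripper": 55}, {"dx": -1.3, "dy": 0, "dz": -150, "twist": 0, "gripper": 55}, {"dx": -1.3, "dy": 0, "dz": -150, "twist": 0, "gripper": 30}]'

```text
t: 6.88
position: [0.5812, -0.0592, 0.1907]
orientation: [3.134, -0.002, 1.259]
wrist_force: [1.3, -0.5, 0.8]
width: 0.424
finger_force: 0.0
```

```bash
python3 - <<'E'
from h import *
s,p,d=snap('wrist','w3'); np.save('pics/w3s.npy',s,allow_pickle=True); print(s['position'],s['orientation'],s['wrist_force'])
E
```

```text
[ 0.58120906 -0.05915544  0.19070975] [ 3.13433152e+00 -1.68094693e-03  1.25907503e+00] [ 1.34666364 -0.50924109  0.77038012]
```

View pics/w3.png

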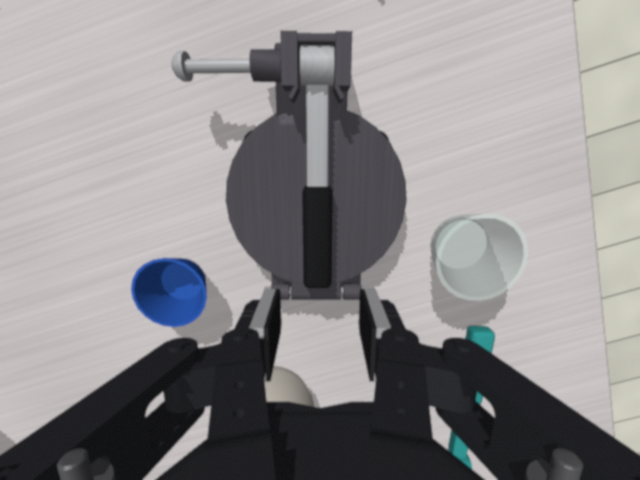

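The eye (317,65) sits against the stop wall, square in the fork; pin head crown at (174,66), boss mouth (250,65).

```bash
python3 - <<'E'
from h import *
s=np.load('pics/w3s.npy',allow_pickle=True).item()
c=atz('wrist',173,66,.04,s)[:2];b=atz('wrist',250,65,.044,s)[:2];e=atz('wrist',317,65,.056,s)[:2]
L,Rr=atz('wrist',281,32,.058,s)[:2],atz('wrist',352,32,.058,s)[:2]
u=np.array([.951,-.309]);g=c-u*(11+25)
print(c,b,e,(b-c)@u,'x dir',np.degrees(np.arctan2(*(Rr-L)[::-1])),np.linalg.norm(Rr-L))
Rm=R.from_euler('xyz',s['orientation']).as_matrix()
for n,t in(('stand',[*g,.11]),('',[*c,.03])):print(n,t,Rm.T@(np.array(t)-s['position'])*1000)
E
```

```text
[0.51392022 0.10270753] [0.57192634 0.0839202 ] [0.62044624 0.06565891] 0.06096909854893041 x dir -17.780251484753418 0.05103042422162216
stand [np.float64(-33.722079778597106), np.float64(11.226707525191863), 0.11] [   221.09750368 -36111.09456212   -181.12861803]
 [np.float64(0.5139202214028934), np.float64(0.10270752519186206), 0.03] [ 133.15466683 -114.85450399  160.10405177]
```

Request:
move_arm --plan '[{"dx": 133, "dy": -151, "dz": 0, "twist": -1.57, "gripper": 0}, {"dx": 133, "dy": -151, "dz": 0, "twist": -1.57, "gripper": 0}, {"dx": 133, "dy": -151, "dz": 0, "twist": -1.57, "gripper": 0}, {"dx": 133, "dy": -151, "dz": 0, "twist": -1.57, "gripper": 0}, {"dx": 133, "dy": -151, "dz": 0, "twist": -1.57, "gripper": 0}, {"dx": 133, "dy": -151, "dz": 0, "twist": -1.57, "gripper": 0}, {"dx": 133, "dy": -151, "dz": 0, "twist": -1.57, "gripper": 0}, {"dx": 133, "dy": -151, "dz": 0, "twist": -1.57, "gripper": 0}, {"dx": 133, "dy": -151, "dz": 0, "twist": -1.57, "gripper": 0}, {"dx": 133, "dy": -151, "dz": 0, "twist": -1.57, "gripper": 0}, {"dx": 133, "dy": -151, "dz": 20, "twist": -1.57, "gripper": 0}, {"dx": 133, "dy": -151, "dz": 60, "twist": -1.57, "gripper": 0}]'

```text
t: 7.93
position: [0.4781, 0.1145, 0.127]
orientation: [3.138, 0.004, 2.765]
wrist_force: [1.4, -0.1, 0.4]
width: 0.002
finger_force: 0.0
```

Request:
move_arm --plan '[{"dx": 0, "dy": 0, "dz": 0, "twist": 0, "gripper": 0}, {"dx": 0, "dy": 0, "dz": 0, "twist": 0, "gripper": 0}]'

```text
t: 8.1
position: [0.4742, 0.1135, 0.1239]
orientation: [-3.139, -0.004, 2.755]
wrist_force: [0.2, -0.8, 0.1]
width: -0.002
finger_force: 0.0
```

Request:
move_arm --plan '[{"dx": -5, "dy": 2, "dz": 30, "twist": -0.074, "gripper": 0}, {"dx": -5, "dy": 2, "dz": 65, "twist": -0.074, "gripper": 0}, {"dx": -5, "dy": 2, "dz": 90, "twist": -0.074, "gripper": 0}, {"dx": -5, "dy": 2, "dz": 97, "twist": -0.074, "gripper": 0}, {"dx": -5, "dy": 2, "dz": 97, "twist": -0.074, "gripper": 0}, {"dx": -5, "dy": 2, "dz": 97, "twist": -0.074, "gripper": 0}]'

```text
t: 8.6
position: [0.4825, 0.1141, 0.0302]
orientation: [3.141, 0.001, 2.831]
wrist_force: [0.3, 0.7, 0.3]
width: -0.001
finger_force: 0.0
```

```bash
python3 - <<'E'
from h import *
s,p,d=snap('scene','s4'); print(s['position'],s['orientation'],s['wrist_force'])
_,q,_=snap('top','t4'); f=lambda a:cv2.resize(a,(400,400),interpolation=cv2.INTER_CUBIC)
cv2.imwrite('pics/c4.png',np.hstack([f(p[205:305,290:390,::-1]),f(q[180:280,250:350,::-1])]))
E
```

```text
[0.48247504 0.11409127 0.03016435] [3.14082621e+00 1.17997534e-03 2.83096167e+00] [0.33736845 0.6842062  0.28128043]
```

View pics/c4.png

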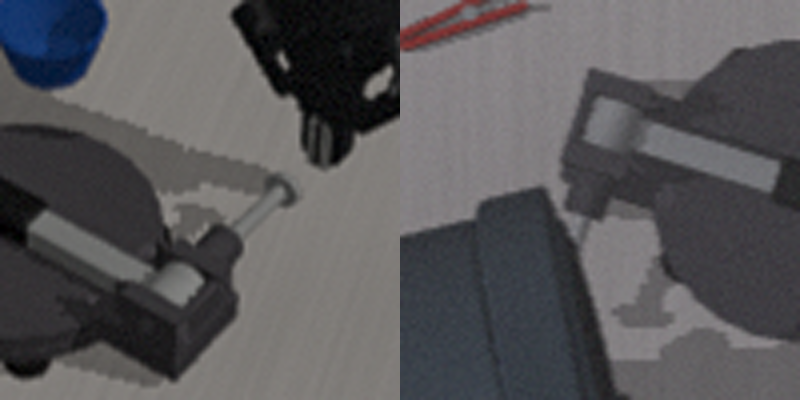

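Request:
move_arm --plan '[{"dx": -5, "dy": -1, "dz": 3, "twist": 0, "gripper": 0}, {"dx": -10, "dy": -1, "dz": 3, "twist": 0, "gripper": 0}, {"dx": -15, "dy": -1, "dz": 3, "twist": 0, "gripper": 0}, {"dx": -18, "dy": -1, "dz": 3, "twist": 0, "gripper": 0}, {"dx": -21, "dy": -1, "dz": 3, "twist": 0, "gripper": 0}, {"dx": -24, "dy": -1, "dz": 3, "twist": 0, "gripper": 0}, {"dx": -27, "dy": -1, "dz": 3, "twist": 0, "gripper": 0}, {"dx": -30, "dy": -1, "dz": 3, "twist": 0, "gripper": 0}, {"dx": -30, "dy": -1, "dz": 3, "twist": 0, "gripper": 0}]'

```text
t: 9.45
position: [0.5096, 0.1036, 0.0251]
orientation: [-3.141, -0.001, 2.833]
wrist_force: [-0.9, 1.0, 0.1]
width: -0.002
finger_force: 0.4
```

Request:
move_arm --plan '[{"dx": -2, "dy": 0, "dz": 0, "twist": 0, "gripper": 0}, {"dx": -4, "dy": 0, "dz": 0, "twist": 0, "gripper": 0}, {"dx": -6, "dy": 0, "dz": 0, "twist": 0, "gripper": 0}, {"dx": -8, "dy": 0, "dz": 0, "twist": 0, "gripper": 0}, {"dx": -10, "dy": 0, "dz": 0, "twist": 0, "gripper": 0}, {"dx": -10, "dy": 0, "dz": 0, "twist": 0, "gripper": 0}]'

```text
t: 9.95
position: [0.5199, 0.1005, 0.0255]
orientation: [3.141, 0.001, 2.833]
wrist_force: [-0.2, -0.2, 0.4]
width: -0.001
finger_force: 0.0
```

Request:
move_arm --plan '[{"dx": -2, "dy": 0, "dz": 0, "twist": 0, "gripper": 0}, {"dx": -4, "dy": 0, "dz": 0, "twist": 0, "gripper": 0}, {"dx": -6, "dy": 0, "dz": 0, "twist": 0, "gripper": 0}, {"dx": -8, "dy": 0, "dz": 0, "twist": 0, "gripper": 0}, {"dx": -10, "dy": 0, "dz": 0, "twist": 0, "gripper": 0}, {"dx": -10, "dy": 0, "dz": 0, "twist": 0, "gripper": 0}]'

```text
t: 10.45
position: [0.5293, 0.0975, 0.0254]
orientation: [3.141, 0.0, 2.833]
wrist_force: [0.2, 0.3, -0.2]
width: -0.002
finger_force: 0.0
```

```bash
python3 - <<'E'
from h import *
s,p,d=snap('scene','s5'); a=cv2.imread('pics/s4.png');b=cv2.imread('pics/s5.png')
for n,u,v in(('head',361,252),):
    t=a[v-8:v+8,u-8:u+8]; r=cv2.matchTemplate(b[225:285,320:385],t,cv2.TM_CCOEFF_NORMED); _,m,_,l=cv2.minMaxLoc(r); print(m,l[0]+320+8,l[1]+225+8)
m,f=K('scene')
def proj(P):
    c=m['world_to_cam']@[*P,1];return m['cx']+f*c[0]/-c[2],m['cy']-f*c[1]/-c[2]
F=np.array([.6205,.067]);u=np.array([.951,-.309])
for x in(-112,-95,-85,-62):print(x,proj([*(F+u*x/1000),.042]))
E
```

```text
0.5789346694946289 347 265
-112 (np.float64(362.7942813500719), np.float64(249.979281484016))
-95 (np.float64(358.5508367349029), np.float64(254.35104513263119))
-85 (np.float64(356.02449051809975), np.float64(256.95378643269567))
-62 (np.float64(350.127069942698), np.float64(263.02954120983446))
```

```bash
python3 - <<'E'
from h import *
p=cv2.imread('pics/s5.png');_,q,_=snap('top','t5');f=lambda a:cv2.resize(a,(400,400),interpolation=cv2.INTER_CUBIC)
cv2.imwrite('pics/c5.png',np.hstack([f(p[215:285,310:380]),f(q[190:260,270:340,::-1])]))
E
```

```text
(no output)
```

View pics/c5.png

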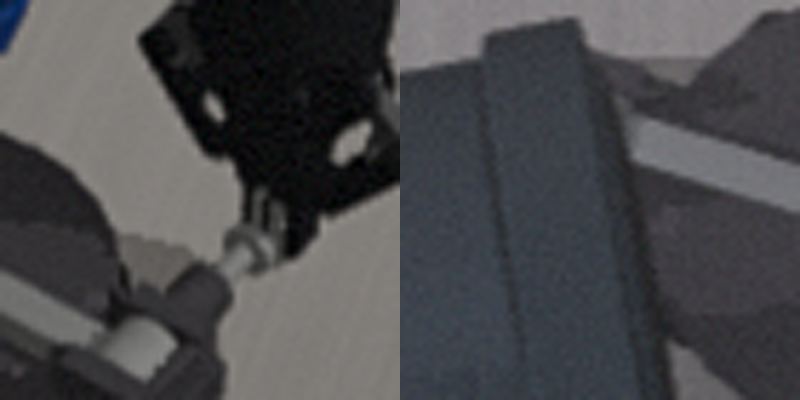

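The fingers are pushing the head squarely (head at scene (354,258)), with roughly 20 mm of shank still out. Carrying on.

Request:
move_arm --plan '[{"dx": -2, "dy": 0, "dz": 0, "twist": 0, "gripper": 0}, {"dx": -4, "dy": 0, "dz": 0, "twist": 0, "gripper": 0}, {"dx": -6, "dy": 0, "dz": 0, "twist": 0, "gripper": 0}, {"dx": -8, "dy": 0, "dz": 0, "twist": 0, "gripper": 0}, {"dx": -10, "dy": 0, "dz": 0, "twist": 0, "gripper": 0}, {"dx": -12, "dy": 0, "dz": 0, "twist": 0, "gripper": 0}, {"dx": -14, "dy": 0, "dz": 0, "twist": 0, "gripper": 0}, {"dx": -14, "dy": 0, "dz": 0, "twist": 0, "gripper": 0}, {"dx": -14, "dy": 0, "dz": 0, "twist": 0, "gripper": 0}]'

```text
t: 11.3
position: [0.5423, 0.0933, 0.0254]
orientation: [3.142, 0.0, 2.833]
wrist_force: [0.4, 0.5, -0.1]
width: 0.003
finger_force: 0.0
```

Request:
move_arm --plan '[{"dx": -1, "dy": 0, "dz": 0, "twist": 0, "gripper": 0}, {"dx": -2, "dy": 0, "dz": 0, "twist": 0, "gripper": 0}, {"dx": -3, "dy": 0, "dz": 0, "twist": 0, "gripper": 0}, {"dx": -3, "dy": 0, "dz": 0, "twist": 0, "gripper": 0}, {"dx": -3, "dy": 0, "dz": 0, "twist": 0, "gripper": 0}]'

```text
t: 11.72
position: [0.545, 0.0925, 0.0254]
orientation: [3.142, 0.0, 2.833]
wrist_force: [-0.1, -0.7, -0.6]
width: -0.002
finger_force: 0.0
```

Request:
move_arm --plan '[{"dx": -1, "dy": 0, "dz": 0, "twist": 0, "gripper": 0}, {"dx": -2, "dy": 0, "dz": 0, "twist": 0, "gripper": 0}, {"dx": -3, "dy": 0, "dz": 0, "twist": 0, "gripper": 0}, {"dx": -3, "dy": 0, "dz": 0, "twist": 0, "gripper": 0}, {"dx": -3, "dy": 0, "dz": 0, "twist": 0, "gripper": 0}]'

```text
t: 12.13
position: [0.5479, 0.0916, 0.0254]
orientation: [3.142, 0.0, 2.833]
wrist_force: [-0.2, 0.1, -1.0]
width: -0.001
finger_force: 0.0
```

Request:
move_arm --plan '[{"dx": -1, "dy": 0, "dz": 0, "twist": 0, "gripper": 0}, {"dx": -2, "dy": 0, "dz": 0, "twist": 0, "gripper": 0}, {"dx": -2, "dy": 0, "dz": 0, "twist": 0, "gripper": 0}, {"dx": -2, "dy": 0, "dz": 0, "twist": 0, "gripper": 0}]'

```text
t: 12.47
position: [0.5498, 0.0909, 0.0254]
orientation: [-3.142, -0.0, 2.833]
wrist_force: [-0.0, 0.6, 0.8]
width: 0.002
finger_force: 0.0
```

Request:
move_arm --plan '[{"dx": -1, "dy": 0, "dz": 0, "twist": 0, "gripper": 0}, {"dx": -2, "dy": 0, "dz": 0, "twist": 0, "gripper": 0}, {"dx": -2, "dy": 0, "dz": 0, "twist": 0, "gripper": 0}, {"dx": -2, "dy": 0, "dz": 0, "twist": 0, "gripper": 0}]'

```text
t: 12.8
position: [0.5513, 0.0904, 0.0253]
orientation: [-3.141, -0.001, 2.833]
wrist_force: [-2.6, 0.4, 0.8]
width: 0.003
finger_force: 1.7
```

Request:
move_arm --plan '[{"dx": -1, "dy": 0, "dz": 0, "twist": 0, "gripper": 0}, {"dx": -2, "dy": 0, "dz": 0, "twist": 0, "gripper": 0}, {"dx": -2, "dy": 0, "dz": 0, "twist": 0, "gripper": 0}, {"dx": -2, "dy": 0, "dz": 0, "twist": 0, "gripper": 0}]'

```text
t: 13.13
position: [0.5516, 0.0902, 0.0249]
orientation: [-3.141, -0.004, 2.833]
wrist_force: [-13.3, 5.5, 4.9]
width: 0.001
finger_force: 7.2
```

Hard stop exactly at the expected home position (14 N). Backing off straight, then up and away.

Request:
move_arm --plan '[{"dx": 3, "dy": 0, "dz": 0, "twist": 0, "gripper": 0}, {"dx": 10, "dy": 0, "dz": 0, "twist": 0, "gripper": 0}, {"dx": 30, "dy": 0, "dz": 0, "twist": 0, "gripper": 0}, {"dx": 60, "dy": 0, "dz": 0, "twist": 0, "gripper": 0}, {"dx": 80, "dy": 0, "dz": -20, "twist": 0, "gripper": 0}, {"dx": 100, "dy": 0, "dz": -60, "twist": 0, "gripper": 0}, {"dx": 110, "dy": 0, "dz": -100, "twist": 0, "gripper": 0}, {"dx": 120, "dy": 40, "dz": -140, "twist": 0, "gripper": 0}, {"dx": 130, "dy": 75, "dz": -170, "twist": 0, "gripper": 0}, {"dx": 130, "dy": 105, "dz": -180, "twist": 0, "gripper": 0}, {"dx": 130, "dy": 105, "dz": -180, "twist": 0, "gripper": 0}, {"dx": 130, "dy": 105, "dz": -180, "twist": 0, "gripper": 0}]'

```text
t: 14.13
position: [0.4626, 0.2322, 0.2072]
orientation: [3.139, 0.003, 2.835]
wrist_force: [1.1, -0.9, -0.6]
width: -0.001
finger_force: 0.0
```

```bash
python3 - <<'E'
from h import *
np.set_printoptions(precision=4,suppress=True,linewidth=250)
s,q,d=snap('top','t6'); _,p,e=snap('scene','s6'); print(s['t'],s['position'])
F=np.array([.6205,.067]);u=np.array([.951,-.309]);w=np.array([.309,.951])
def prof(n,img,ax,xs,off,z):
    m,f=K(n);o=[]
    for x in xs:
        P=np.r_[F+u*(x if ax=='x' else off)/1000+w*(off if ax=='x' else x)/1000,z];c=m['world_to_cam']@[*P,1]
        a,b=m['cx']+f*c[0]/-c[2],m['cy']-f*c[1]/-c[2]; o.append(int(cv2.getRectSubPix(img,(1,1),(float(a),float(b))).mean()))
    return o
X=list(range(-120,44,4));print(X);
print('top now ',prof('top',q,'x',X,0,.048));o=cv2.imread('pics/t0.png')[:,:,::-1].copy();print('top init',prof('top',o,'x',X,0,.048))
print('scn now ',prof('scene',p,'x',X,0,.048));o2=cv2.imread('pics/s0.png')[:,:,::-1].copy();print('scn init',prof('scene',o2,'x',X,0,.048))
Y=list(range(-60,28,3));print(Y);print('lever y now',prof('top',q,'y',Y,0,.056));t4=cv2.imread('pics/t4.png')[:,:,::-1].copy();print('after seat ',prof('top',t4,'y',Y,0,.056))
# bystanders: any change outside the press/robot
D=np.abs(q.astype(int)-o).max(2)>45;D[165:280,270:420]=0;D[330:]=0;print(D.sum(),np.argwhere(D)[:5])
E
```

```text
14.1333 [0.4626 0.2322 0.2072]
[-120, -116, -112, -108, -104, -100, -96, -92, -88, -84, -80, -76, -72, -68, -64, -60, -56, -52, -48, -44, -40, -36, -32, -28, -24, -20, -16, -12, -8, -4, 0, 4, 8, 12, 16, 20, 24, 28, 32, 36, 40]
top now  [134, 134, 133, 130, 131, 133, 133, 133, 132, 132, 131, 130, 129, 133, 129, 110, 119, 119, 71, 68, 68, 71, 69, 65, 72, 70, 71, 99, 118, 120, 121, 123, 124, 115, 71, 70, 70, 97, 122, 130, 129]
top init [120, 117, 100, 107, 112, 108, 113, 109, 116, 112, 112, 112, 114, 115, 110, 113, 110, 106, 62, 60, 62, 63, 63, 58, 64, 59, 64, 55, 51, 52, 54, 56, 51, 50, 61, 60, 65, 114, 118, 115, 118]
scn now  [122, 125, 125, 125, 125, 125, 124, 124, 124, 124, 126, 126, 126, 124, 122, 119, 88, 51, 55, 55, 57, 56, 52, 53, 41, 72, 125, 124, 125, 126, 125, 109, 57, 50, 48, 26, 72, 89, 102, 33, 23]
scn init [119, 122, 119, 107, 70, 87, 113, 111, 111, 111, 111, 111, 111, 113, 115, 114, 80, 51, 53, 54, 54, 53, 50, 50, 41, 26, 33, 35, 29, 26, 35, 38, 50, 51, 46, 26, 34, 34, 27, 24, 26]
[-60, -57, -54, -51, -48, -45, -42, -39, -36, -33, -30, -27, -24, -21, -18, -15, -12, -9, -6, -3, 0, 3, 6, 9, 12, 15, 18, 21, 24, 27]
lever y now [117, 119, 117, 118, 115, 119, 120, 119, 116, 120, 120, 119, 120, 101, 92, 83, 86, 96, 106, 115, 122, 124, 122, 97, 65, 74, 115, 133, 133, 134]
after seat  [114, 115, 116, 116, 114, 116, 117, 117, 115, 119, 116, 116, 116, 99, 85, 81, 83, 95, 103, 113, 120, 121, 121, 95, 63, 72, 112, 128, 128, 127]
13008 [[228 136]
 [228 137]
 [228 138]
 [228 139]
 [229 133]]
```

```bash
python3 -c "
from workcell import arm; print(arm.job_done())"
```

```text
the job is handed in; nothing more can be done
None
```

The lever's eye is fully home and square in the fork, and the pivot pin is through both ears with its head against the boss and its tip out the far side; I avoided the other things on the cart, though my last image check couldn't confirm they hadn't moved, and I handed the job in at about 14 s.

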